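# Load the tube rack on a dry bath's locating pins

### The arm

A 6-joint arm with a two-finger parallel gripper is mounted at the origin on the work surface. World frame = base frame: x ahead of the robot, y to its left, z up, the work surface at z = 0. Lengths are in m, angles in rad, forces in N, time in s.
With the tool pointing down it reaches from about 0.25 to 0.775 m from the base axis. Payload 4 kg.
Tool frame: the origin (TCP) lies between the finger pads; the fingertips stand 25 mm ahead of it and the grasp point (between the pads) lies 6 mm ahead of it; x points along the fingers, z is the direction in which the jaws open and shut, and the axes are right-handed (so a half turn about x gives the same grasp; the last joint's range is limited). The gripper opens to 85 mm and grips with 20 to 120 N. Pads are 22 mm wide; open, the fingers measure 114 mm over their backs; the gripper's body (76 mm by 85 mm) begins 54 mm behind the grasp point. The pads swing forward as they close: fully open they stand 13 mm farther back than shut.
Start: joints at [-1.325, 0.087, 1.371, -0, 1.684, -0.103], TCP at [0.188, -0.517, 0.234] pointing down, gripper open.
Joint ranges: [-3.1, 3.1], [-0.76, 2.03], [0.27, 2.55], [-1.08, 4.22], [0.17, 2.65], [-2.57, 2.57]. Speed limits (rad/s): [2.79, 2.79, 3.14, 3.14, 3.14, 3.14].

### API

Orientations are given as [roll, pitch, yaw] about the fixed x, y, z axes, in that order (R = Rz(yaw) Ry(pitch) Rx(roll)).
In Python, from cell import get_obs, snapshot, job_done, boxes_of, regions_of gives the robot as it stands.
- The arm moves only by the tool arm_command, never from a script. Its argument "increments" is one flat list of numbers, 7 for each row, row after row: the shift along the tool's x, y, z normalised to -1 to 1, where 1 is 500 mm, then the turn, a rotation vector about the tool's x, y, z normalised to -1 to 1, where 1 is 120 degrees, then the closure in counts, from 0 (fully open) to 255 (shut). In form: [tx, ty, tz, rx, ry, rz, fingers, tx, ty, tz, rx, ry, rz, fingers, ...]. A call has 1 to 20 rows; each row shifts and turns the commanded pose from where the row before left it, along the tool's axes as they then stand; what a row does not reach is not made up. A row lasts 1/10 s, in which the tool goes at most 50 mm and 8.59 degrees, less where a joint would pass 70% of its speed; a pose out of reach is approached as far as the arm can. A call with a number of a shift or a turn outside -1 to 1 is refused whole. A call with a gripper value outside its range is refused whole. The fingers move at their own pace and stop on an object; the grip force is fixed at half the most. Time passes only in rows, so rows that do not move let the fingers close. It gives the time, the measured TCP pose, the force and the opening at its end, in the units of the state.
- get_obs(): the state, without advancing time (a new reading comes with each control period).
- snapshot(name): name is "scene" or "top"; returns a dict with "frame" (420x560x3 uint8, blue, green, red), "z_map" (420x560 float32, m along the optical axis (not along the pixel's ray), 0 where there is no reading), "mtx" (3x3 intrinsics, pixels), "pose" (4x4, takes a point from camera to world coordinates). Camera axes: x right, y down, z forward; pixel columns grow to the right and rows downward; lengths in m; the calibration is good to about 2 mm. A picture is of the moment at which its call begins.
- job_done(): hands the job in, once; it reports no verdict.
Trained networks look in the newest picture that a camera, given by its name, has taken for a name from the list of things; names that differ only in an ending like _2 or _b are one class to them, and where a whole thing is asked for, a point or a joint stands for the part that bears it (a point fixed in the world has none). Each returns a list of dicts, best first, with "score" (0 to 1); they miss things now and then, are a little off and sometimes report something else, mostly with a low value. They report only what shows in the picture. A call takes as long as a camera call. They do not tell look-alikes from the thing itself.
- boxes_of(camera, query): "bbox" ([left, top, right, bottom] in pixels, round what is visible of it).
- regions_of(camera, query): "mask" (420x560 bool, what is visible of it) and "bbox" ([left, top, right, bottom] in pixels, round what is visible of it).
The state is a dict: "t": time; "joint_positions": joint angles; "joint_velocities": joint speeds; "tau": joint torques, N m; "tool_pos": TCP position; "ee_rot": TCP orientation; "contact_force": force on the tool from outside, world axes, zero at the start; "moment": the same for the moment, N m; "finger_gap": finger opening in m.
Only numpy, scipy, OpenCV 4.12 (cv2) and the standard library are available. Lean on these libraries where they do the work, as an engineer would, in place of code of your own. Each camera call takes 0.05 s, during which the arm holds its last target. There are 200 camera calls.

### The job

Swing the clear cover of the white dry bath up past its balance point, so that it rests fully open by itself. Then pick up the aluminium tube rack by its blue lifting rib and lower it gently and level over the bath's two brass pins, either way round, until it lies flush on the dark deck, and let go. Leave the cover open and the other things on the bench where they are.

Things in the scene. Friction and masses are not known exactly. Their poses are not given: they have to be found in the camera images.
- bath: White dry bath (heating instrument), fixed to the bench, 240 mm (its x) by 210 mm (its y), body 60 mm high, with a dark flat deck on top (deck top 60 mm above its origin). Origin: centre of its underside, on the bench. Its -x side is the front (blue control panel), roughly towards the robot; its +x side is the rear, with the cover's hinge posts (26 by 9 mm, up to 146 mm high, at x +105, y +-95 mm). It stands on the robot's left or right side, the rack on the other.
- seat (a point): Point on the deck's surface midway between the two pins (bath x -20, y 0, z 60 mm); the rack's origin lies here when it is seated, with the rack's y axis along the bath's y axis, either way round. Axes as the bath's.
- pin_a (a point): Tip of one brass locating pin: 10 mm diameter, standing 22 mm above the deck, its last 6 mm tapering to 4 mm. At bath x -20, y +52, z 82 mm.
- pin_b (a point): Tip of the other, equal pin, at bath x -20, y -52, z 82 mm; the pins are 104 mm apart.
- cover_hinge (a point): Middle of the cover's hinge axis, which runs along the bath's y axis, 132 mm above the bench at bath x +105. Axes as the bath's.
- cover_bar (a point): Centre of the cover's orange round grip bar, 14 mm in diameter, 176 mm long along the bath's y axis, 190 mm from the hinge axis. When shut it lies at the front, level with the hinge (132 mm above the bench, 72 mm above the deck). Nothing lies within 50 mm of the bar between the two side arms (6 mm wide, at y +-85 mm), which lead back to the clear panel (4 mm thick, from 5 to 130 mm from the hinge). The point turns with the cover.
- cover (a joint): Angle of the clear cover: 0 = shut (level over the pins), grows as the bar is lifted up and back about the hinge; stop at 1.8 rad (leaning back beyond upright). A steel counterweight bar above and behind the hinge brings it to balance at about 0.9 rad: below that it falls shut, above it swings on to the stop by itself in one to three seconds, slowed by a damper. Lifting takes about 1 N at the bar.
- rack: Aluminium tube rack, about 0.3 to 0.55 kg, loose on the bench: a plate 80 mm (x) by 140 mm (y) by 14 mm, with two through holes of 12.5 mm at y +-52 mm (chamfered), a 76 mm (y) by 80 mm raised block in the middle up to 28 mm high with dark tube wells, and a blue lifting rib on top. Origin: centre of its underside; z up. It looks the same turned by half a turn.
- rack_grip (a point): Grip point in the rack's blue lifting rib, 52 mm above the rack's origin. The rib is 14 mm thick (rack x), 60 mm long (rack y), and reaches from 28 to 62 mm above the rack's underside.
- tip_box: Bystander: blue pipette-tip box, 85 by 120 by 65 mm high, to the far left. Origin: centre of its underside.
- kit_box: Bystander: purple reagent kit box, 90 by 130 by 80 mm high, to the far right. Origin: centre of its underside.
- bottle: Bystander: clear bottle with blue cap, 60 mm in diameter, 130 mm high, to the far right. Origin: centre of its underside.
- timer: Bystander: white bench timer, 55 by 70 by 18 mm high, in front of the robot's base. Origin: centre of its underside.
Things that resemble listed ones, but are neither listed nor needed, are in the scene too. What is shaped like the rack but brown or green is not meant.

How it is judged:
On the way, in this order (a step that is already met when the one before it is completed fails the run):
1. the cover rests open by itself, untouched by the robot, the rack still on the bench (value of joint cover above 1.65 rad and velocity of joint cover below 0.1 rad/s and contact force between each of the fingers, the arm and cover below 0.1 N and height (world z) of rack below 0.02 m), for 0.2 s.
2. the rack is seated flush on the deck over both pins (z of rack in the frame of seat between -0.003 and 0.003 m and horizontal distance between rack and seat below 0.004 m and angle between the y axis of rack and the y axis of bath, either way round below 0.08 rad and angle between rack's own z axis and vertical below 0.04 rad), for 0.2 s.
At the end, for the whole second after the job is handed in: The cover stands open (over 1.65 rad) and the rack lies at rest, released, flush on the deck (underside within 3 mm of it, tilt under 0.04 rad) over both pins, its centre within 4 mm of the seat point, its y axis along the bath's within 0.08 rad either way round (all of step 2 and value of joint cover above 1.65 rad and linear speed of rack below 0.02 m/s); the robot touches nothing.
It fails at once if the rack is dropped or slammed onto the pins or the deck (faster than 0.3 m/s within 30 mm of the deck) (horizontal distance between rack and seat below 0.06 m and z of rack in the frame of seat below 0.03 m and linear speed of rack above 0.3 m/s).
It fails at once if the rack is forced down: pressed on the bath with more than 80 N (contact force between rack and bath above 80 N).
It fails at once if the rack tilts more than 0.2 rad while it is lowered over the pins (horizontal distance between rack and seat below 0.06 m and z of rack in the frame of seat below 0.03 m and angle between rack's own z axis and vertical above 0.2 rad).
It fails at once if a bystander is moved more than 30 mm (distance of any of tip_box, kit_box, bottle, timer from where it was at the start of the episode above 0.03 m).
It also fails if it takes over 69 s, if anything falls off the work surface, if the arm or the gripper's body presses on something with over 40 N, if the wrist force passes 120 N, or if a joint passes its speed limit or range.

## Working session

There is one attempt and no reset: what is moved stays moved. The work goes in short steps, Python scripts to look and compute and a tool call to move; the robot and the scene stay as the last step left them, time stands still between calls to the robot, and variables do not carry over. Pictures are saved under pics/ and viewed, about 8 in all and at most 12, crops included, and the job is handed in when it is done.

Besides the shell and the picture viewer there is one more tool, called after "Emit:" as name(argument=value, ...) on one line, values as JSON. arm_command: Moves the arm, as the interface text tells. Its arguments: {"type":"object","properties":{"increments":{"type":"array","items":{"type":"number"}}},"required":["increments"]}

```bash
mkdir -p pics; cat > h.py <<'E'
import numpy as np, cv2
from cell import *
def cloud(s):
    z=s["z_map"];K=s["mtx"];v,u=np.indices(z.shape)
    p=np.stack([(u-K[0,2])/K[0,0]*z,(v-K[1,2])/K[1,1]*z,z],-1)
    w=p@s["pose"][:3,:3].T+s["pose"][:3,3]
    w[z==0]=np.nan
    return w
E
python3 - <<'E'
from h import *
S={n:snapshot(n) for n in("scene","top")}
for n,s in S.items():
    cv2.imwrite(f"pics/{n}0.png",s["frame"]); np.savez(f"{n}0.npz",**s)
    print(n,s["pose"].round(3).tolist(),s["mtx"].round(1).tolist())
    w=cloud(s)
    for q in("bath","rack","cover_bar","rack_grip","cover"):
        for r in regions_of(n,q)[:3]:
            m=r["mask"]; print(q,round(r["score"],2),r["bbox"],np.nanmedian(w[m],0).round(3),np.median(s["frame"][m],0))
print(get_obs())
E
```

```text
scene [[-0.283, 0.824, -0.49, 1.183], [0.959, 0.251, -0.131, 0.177], [0.015, -0.507, -0.862, 1.177], [0.0, 0.0, 0.0, 1.0]] [[461.6, 0.0, 282.0], [0.0, 461.6, 205.6], [0.0, 0.0, 1.0]]
bath 0.75 [162.0, 145.0, 253.0, 240.0] [ 0.603 -0.188  0.131] [169. 163. 155.]
rack 0.89 [365.4, 263.4, 417.5, 311.8] [0.687 0.347 0.026] [100. 168.  64.]
rack 0.68 [279.0, 275.2, 337.6, 306.6] [0.757 0.138 0.023] [ 66.  98. 139.]
rack 0.57 [301.1, 208.8, 353.4, 255.1] [0.569 0.148 0.023] [207. 199. 197.]
cover_bar 0.66 [160.4, 144.6, 248.1, 213.8] [ 0.586 -0.199  0.135] [174. 169. 169.]
rack_grip 0.98 [283.2, 275.8, 331.4, 307.6] [0.756 0.137 0.024] [ 66.  99. 140.]
rack_grip 0.76 [332.1, 165.1, 382.8, 198.9] [0.389 0.193 0.019] [ 87. 146.  48.]
rack_grip 0.57 [300.3, 208.1, 353.8, 256.2] [0.569 0.146 0.024] [208. 202. 199.]
cover 0.8 [164.1, 143.0, 245.5, 212.8] [ 0.588 -0.198  0.135] [174. 170. 170.]
cover 0.51 [161.6, 141.9, 257.2, 239.4] [ 0.601 -0.189  0.13 ] [169. 163. 155.]
top [[-0.025, -0.995, 0.098, 0.443], [-0.999, 0.028, 0.025, -0.019], [-0.027, -0.097, -0.995, 1.479], [0.0, 0.0, 0.0, 1.0]] 
[... 733 characters left out ...]
0.587 -0.199  0.136] [176. 173. 174.]
{'t': 0.6, 'joint_positions': array([-1.32508807e+00,  8.71584396e-02,  1.37070270e+00, -9.72485180e-07,
        1.68360086e+00, -1.03107536e-01]), 'joint_velocities': array([-0.00065198,  0.0009728 , -0.00038451, -0.00109992, -0.00078327,
        0.00136716]), 'tau': array([-8.32970782e-04, -3.51450670e+01, -3.13266492e+01, -1.47372289e-04,
        3.65225142e-04, -7.70359264e-06]), 'tool_pos': array([ 0.18797604, -0.51689198,  0.23386224]), 'ee_rot': array([-0.11050296,  1.57066566, -1.3324836 ]), 'contact_force': array([-0.26605853,  0.01362325, -0.56312646]), 'moment': array([-0.0003888 ,  0.00601868,  0.00466668]), 'finger_gap': 0.08553384291908352}
```

```bash
python3 - <<'E'
import cv2,numpy as np
a=cv2.imread("pics/scene0.png");b=cv2.imread("pics/top0.png")
cv2.imwrite("pics/a1.png",cv2.resize(a[100:340,130:450],(800,600),interpolation=cv2.INTER_CUBIC))
cv2.imwrite("pics/b1.png",cv2.resize(b[110:350,130:450],(800,600),interpolation=cv2.INTER_CUBIC))
E
```

```text
(no output)
```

View pics/a1.png

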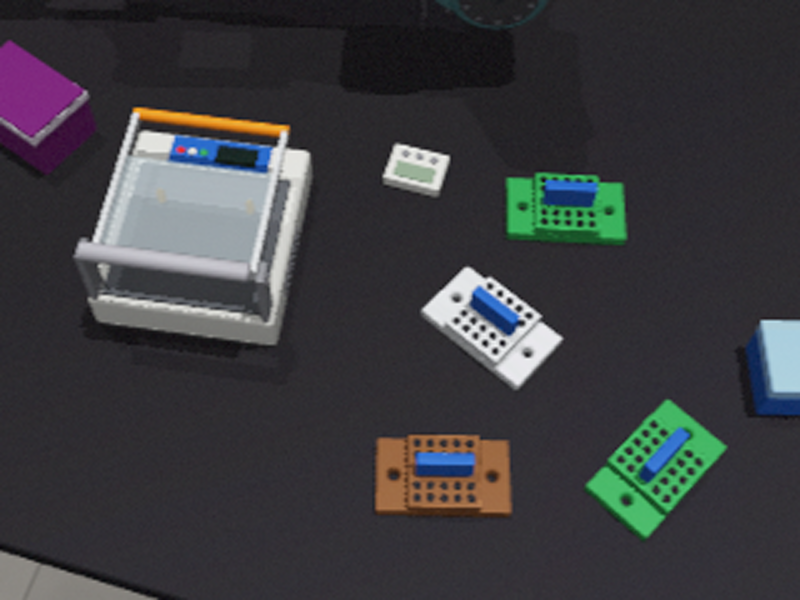

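View pics/b1.png

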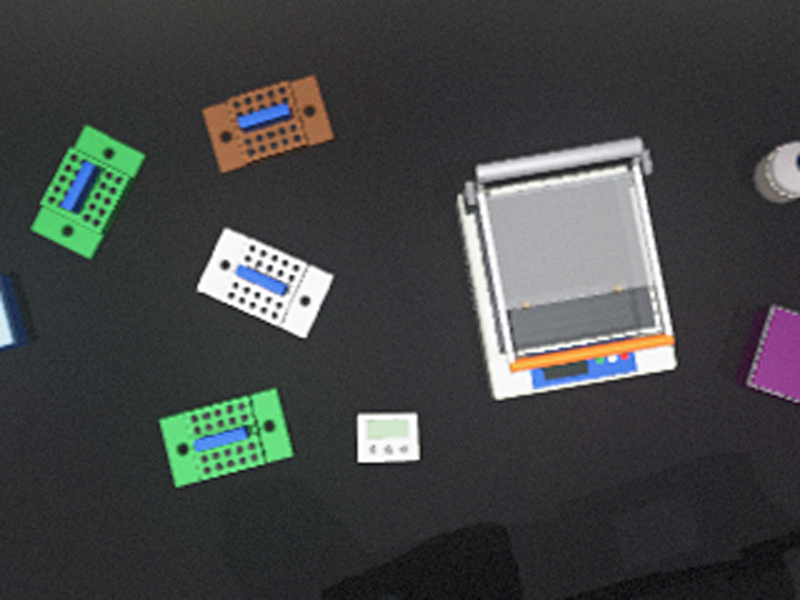

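The pictures show the aluminium/white rack at the centre (top view crop 265,285) and the bath on the right. The orange bar runs from crop (512,367) to (672,340). The brass pins show through the panel at crop (525,304) and (617,288). The brown and green racks are decoys.

```bash
python3 - <<'E'
from h import *
for n in("scene","top"):
    s=dict(np.load(f"{n}0.npz")); w=cloud(s); hsv=cv2.cvtColor(s["frame"],cv2.COLOR_BGR2HSV)
    H,Sa,V=[hsv[...,i].astype(int) for i in range(3)]
    print(n,"bench z",np.nanmedian(w[(V<60)&(w[...,2]<.02)&(w[...,0]>.3)&(w[...,0]<.8)],0))
    def fit(m,name):
        p=w[m]; p=p[np.isfinite(p[:,0])]; r=cv2.minAreaRect((p[:,:2]*1000).astype(np.float32))
        d=cv2.fitLine(p[:,:2].astype(np.float32),cv2.DIST_HUBER,0,.001,.001).ravel()
        print(name,len(p),"med",np.median(p,0).round(4),"zmax",np.percentile(p[:,2],[5,50,95]).round(3),"rect",np.round(r[0],1),np.round(r[1],1),round(r[2],1),"line ang",np.degrees(np.arctan2(d[1],d[0])).round(1))
    X,Y,Z=w[...,0],w[...,1],w[...,2]
    fit((H>8)&(H<22)&(Sa>170)&(V>150)&(Y<0)&(Z>.1),"bar")
    near=(abs(X-.565)<.1)&(abs(Y-.145)<.095)
    rk=near&(((Sa<60)&(V>120))|((H>100)&(H<125)&(Sa>120)))&(Z>.006)
    fit(rk&(Z<.036),"rack"); fit(rk&(Z<.02),"plate"); 
    fit(near&(H>100)&(H<125)&(Sa>120)&(V>80)&(Z>.05),"rib")
    fit((Y<-.05)&(Y>-.34)&(X>.6)&(Z>.15)&(Sa<60),"weight")
    fit((Y<-.05)&(Y>-.34)&(X>.35)&(X<.75)&(Z>.045)&(Z<.07)&(Sa<50)&(V>120),"bodywhite")
    fit((H>10)&(H<30)&(Sa>60)&(Y<-.1)&(Y>-.3)&(X>.45)&(X<.62)&(Z<.125),"pins?")
E
```

```text
scene bench z [5.99690941e-01 1.21861315e-01 4.61401146e-04]
bar 263 med [ 0.4681 -0.2176  0.1379] zmax [0.133 0.138 0.142] rect [ 466.6 -216.3] [ 16.7 175.2] 7.7 line ang -81.5
rack 1011 med [0.5682 0.1514 0.0174] zmax [0.011 0.017 0.032] rect [559.8 143.3] [141.1  84.4] 64.9 line ang 73.7
plate 555 med [0.5645 0.1735 0.0143] zmax [0.01  0.014 0.018] rect [559.8 143.3] [141.1  84.4] 64.9 line ang 65.0
rib 118 med [0.5629 0.1427 0.0608] zmax [0.052 0.061 0.065] rect [561.7 143.6] [57.5 14.1] 64.4 line ang 65.1
weight 551 med [ 0.6714 -0.1845  0.1746] zmax [0.165 0.175 0.179] rect [ 669.5 -186.9] [ 22.3 176.9] 8.6 line ang -82.0
bodywhite 980 med [ 0.5574 -0.1358  0.0559] zmax [0.05  0.056 0.061] rect [ 550. -204.] [242.8 209.3] 8.3 line ang -13.8Traceback (most recent call last):
  File "<stdin>", line 18, in <module>
  File "<stdin>", line 8, in fit
cv2.error: OpenCV(4.12.0) /io/opencv/modules/imgproc/src/linefit.cpp:50: error: (-215:Assertion failed) count > 0 in function 'fitLine2D_wods'
```

```bash
python3 - <<'E'
from h import *
for n in("top",):
    s=dict(np.load(f"{n}0.npz")); w=cloud(s); hsv=cv2.cvtColor(s["frame"],cv2.COLOR_BGR2HSV)
    H,Sa,V=[hsv[...,i].astype(int) for i in range(3)]
    print(n,"bench z",np.nanmedian(w[(V<60)&(w[...,2]<.02)&(w[...,0]>.3)&(w[...,0]<.8)],0))
    def fit(m,name):
        p=w[m]; p=p[np.isfinite(p[:,0])]
        if len(p)<5: return print(name,"none")
        r=cv2.minAreaRect((p[:,:2]*1000).astype(np.float32))
        d=cv2.fitLine(p[:,:2].astype(np.float32),cv2.DIST_HUBER,0,.001,.001).ravel()
        print(name,len(p),"med",np.median(p,0).round(4),"zmax",np.percentile(p[:,2],[5,50,95]).round(3),"rect",np.round(r[0],1),np.round(r[1],1),round(r[2],1),"line ang",np.degrees(np.arctan2(d[1],d[0])).round(1))
    X,Y,Z=w[...,0],w[...,1],w[...,2]
    fit((H>8)&(H<22)&(Sa>170)&(V>150)&(Y<0)&(Z>.1),"bar")
    near=(abs(X-.565)<.1)&(abs(Y-.145)<.095)
    rk=near&(((Sa<60)&(V>120))|((H>100)&(H<125)&(Sa>120)))&(Z>.006)
    fit(rk&(Z<.036),"rack"); fit(rk&(Z<.02),"plate"); 
    fit(near&(H>100)&(H<125)&(Sa>120)&(V>80)&(Z>.05),"rib")
    fit((Y<-.05)&(Y>-.34)&(X>.6)&(Z>.15)&(Sa<60),"weight")
    fit((Y<-.05)&(Y>-.34)&(X>.35)&(X<.75)&(Z>.045)&(Z<.07)&(Sa<50)&(V>120),"bodywhite")
from scipy.spatial.transform import Rotation as R
print(R.from_euler("xyz",get_obs()["ee_rot"]).as_matrix().round(3).tolist())
E
```

```text
top bench z [0.54346395 0.00704531 0.00068736]
bar 236 med [ 0.4669 -0.2181  0.1386] zmax [0.134 0.139 0.143] rect [ 465.8 -216.8] [ 12.5 172.5] 8.4 line ang -81.2
rack 1088 med [0.5582 0.1402 0.0215] zmax [0.011 0.022 0.033] rect [559.7 143.8] [140.8  80. ] 64.4 line ang 64.6
plate 521 med [0.5585 0.1184 0.0144] zmax [0.009 0.014 0.019] rect [559.6 143.9] [140.8  79.8] 64.4 line ang 64.6
rib 84 med [0.5598 0.1418 0.0624] zmax [0.058 0.062 0.067] rect [559.8 142.1] [56.6 11.8] 64.2 line ang 63.4
weight 512 med [ 0.6675 -0.1863  0.1752] zmax [0.167 0.175 0.181] rect [ 667.1 -188.6] [ 24.6 187. ] 8.3 line ang -81.6
bodywhite 1861 med [ 0.5015 -0.1791  0.0582] zmax [0.052 0.058 0.064] rect [ 550.3 -203.8] [239.5 208.8] 8.5 line ang 74.9
[[0.0, 0.94, 0.342], [-0.0, 0.342, -0.94], [-1.0, -0.0, 0.0]]
```

```bash
cat >> h.py <<'E'
from scipy.spatial.transform import Rotation as R
bath=np.array([.550,-.204,0]); by=np.radians(8.4)
b=np.array([np.cos(by),np.sin(by),0]); l=np.array([-b[1],b[0],0]); up=np.array([0,0,1.])
def plan(*targets, start=None):
    "targets: (pos, Rmat). prints turn (normalised, to split) then shift in the turned frame, one after the other"
    o=get_obs(); p=o["tool_pos"]; Rc=R.from_euler("xyz",o["ee_rot"]).as_matrix()
    for P,Rt in targets:
        rv=R.from_matrix(Rc.T@Rt).as_rotvec(degrees=True)/120; sh=Rt.T@(P-p)/.5
        print("turn",rv.round(4),"rows",np.ceil(np.linalg.norm(rv)*120/8.5),"| shift",sh.round(4),"rows",np.ceil(np.linalg.norm(sh)/.1))
        p,Rc=P,Rt
def tool(x,z): return np.stack([x,np.cross(z,x),z],1)
E
python3 - <<'E'
from h import *
s=.5**.5; xt=s*b-s*up; n=s*b+s*up; Rt=tool(xt,-l)
hinge=bath+.105*b+.132*up
c=lambda th:hinge-.19*np.cos(th)*b+.19*np.sin(th)*up-.018*n-.005*xt
pre=c(0)-.005*n-.08*xt
T=[(pre,Rt),(c(0)-.005*n,Rt)]+[(c(t),Rt) for t in np.arange(.1,1.31,.1)]
print(T[0][0],T[1][0]); plan(*T)
E
```

```text
[ 0.39036356 -0.22757306  0.17584062] [ 0.44632526 -0.21930935  0.11927208]
turn [ 0.0916 -0.0379  0.3737] rows 6.0 | shift [ 0.425   0.2609 -0.5133] rows 8.0
turn [0. 0. 0.] rows 0.0 | shift [ 0.16 -0.   -0.  ] rows 2.0
turn [0. 0. 0.] rows 0.0 | shift [-0.0255  0.0382  0.    ] rows 1.0
turn [0. 0. 0.] rows 0.0 | shift [-0.0225  0.0306  0.    ] rows 1.0
turn [0. 0. 0.] rows 0.0 | shift [-0.0194  0.0327 -0.    ] rows 1.0
turn [0. 0. 0.] rows 0.0 | shift [-0.016   0.0344  0.    ] rows 1.0
turn [0. 0. 0.] rows 0.0 | shift [-0.0125  0.0359  0.    ] rows 1.0
turn [0. 0. 0.] rows 0.0 | shift [-0.0089  0.0369 -0.    ] rows 1.0
turn [0. 0. 0.] rows 0.0 | shift [-0.0051  0.0376  0.    ] rows 1.0
turn [0. 0. 0.] rows 0.0 | shift [-0.0013  0.038  -0.    ] rows 1.0
turn [0. 0. 0.] rows 0.0 | shift [0.0025 0.0379 0.    ] rows 1.0
turn [0. 0. 0.] rows 0.0 | shift [ 0.0062  0.0375 -0.    ] rows 1.0
turn [0. 0. 0.] rows 0.0 | shift [ 0.0099  0.0367 -0.    ] rows 1.0
turn [0. 0. 0.] rows 0.0 | shift [ 0.0135  0.0355 -0.    ] rows 1.0
turn [0. 0. 0.] rows 0.0 | shift [0.017 0.034 0.   ] rows 1.0
```

Emit:
arm_command(increments=[0,0,0,0.0131,-0.0054,0.0534,255,0,0,0,0.0131,-0.0054,0.0534,255,0,0,0,0.0131,-0.0054,0.0534,255,0,0,0,0.0131,-0.0054,0.0534,255,0,0,0,0.0131,-0.0054,0.0534,255,0,0,0,0.0131,-0.0054,0.0534,255,0,0,0,0.0131,-0.0054,0.0534,255,0.0472,0.029,-0.057,0,0,0,255,0.0472,0.029,-0.057,0,0,0,255,0.0472,0.029,-0.057,0,0,0,255,0.0472,0.029,-0.057,0,0,0,255,0.0472,0.029,-0.057,0,0,0,255,0.0472,0.029,-0.057,0,0,0,255,0.0472,0.029,-0.057,0,0,0,255,0.0472,0.029,-0.057,0,0,0,255,0.0472,0.029,-0.057,0,0,0,255,0,0,0,0,0,0,255,0,0,0,0,0,0,255])

```text
t: 2.4
tool_pos: [0.3907, -0.2269, 0.1762]
ee_rot: [1.569, 0.785, 0.148]
contact_force: [-0.1, -0.4, 0.4]
finger_gap: -0.0001
```

```bash
python3 - <<'E'
from h import *
s=.5**.5; xt=s*b-s*up; n=s*b+s*up; Rt=tool(xt,-l)
hinge=bath+.105*b+.132*up
c=lambda th:hinge-.19*np.cos(th)*b+.19*np.sin(th)*up-.018*n-.005*xt
pre=c(0)-.005*n-.08*xt
o=get_obs();print(o["tool_pos"],o["joint_positions"].round(2),o["finger_gap"])
plan((pre,Rt),(c(0)-.005*n,Rt))
cv2.imwrite("pics/s2.png",snapshot("scene")["frame"][60:360,100:500])
E
```

```text
[ 0.39068084 -0.2269385   0.17617193] [-1.19 -0.42  2.11  0.79  1.32  0.08] -0.00010992813628821798
turn [ 0.0011 -0.0003  0.    ] rows 1.0 | shift [-0.0001 -0.001   0.0012] rows 1.0
turn [0. 0. 0.] rows 0.0 | shift [ 0.16 -0.   -0.  ] rows 2.0
```

View pics/s2.png

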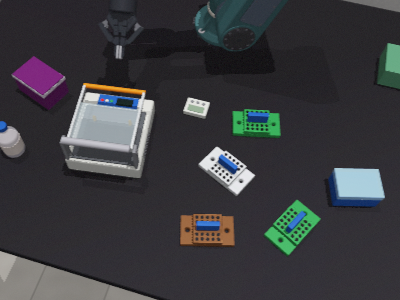

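The closed fingers are in front of the bar at (118,50). Next I insert them under the bar and lift.

Emit:
arm_command(increments=[0.04,-0.001,0.001,0,0,0,255,0.04,0,0,0,0,0,255,0.04,0,0,0,0,0,255,0.04,0,0,0,0,0,255,-0.012,0.019,0,0,0,0,255,-0.013,0.019,0,0,0,0,255,-0.011,0.0155,0,0,0,0,255,-0.011,0.0155,0,0,0,0,255,-0.01,0.0165,0,0,0,0,255,-0.01,0.0165,0,0,0,0,255,-0.008,0.017,0,0,0,0,255,-0.008,0.017,0,0,0,0,255,-0.006,0.018,0,0,0,0,255,-0.006,0.018,0,0,0,0,255,-0.0045,0.0185,0,0,0,0,255,-0.0045,0.0185,0,0,0,0,255,-0.0025,0.019,0,0,0,0,255,-0.0025,0.019,0,0,0,0,255,-0.0005,0.019,0,0,0,0,255,-0.0005,0.019,0,0,0,0,255])

```text
t: 4.45
tool_pos: [0.5079, -0.2109, 0.2593]
ee_rot: [1.571, 0.785, 0.147]
contact_force: [0.6, -0.1, -0.1]
finger_gap: 0.0001
```

Emit:
arm_command(increments=[0.001,0.019,0,0,0,0,255,0.0015,0.019,0,0,0,0,255,0.003,0.019,0,0,0,0,255,0.003,0.019,0,0,0,0,255,0.005,0.018,0,0,0,0,255,0.005,0.018,0,0,0,0,255,0.0065,0.018,0,0,0,0,255,0.007,0.018,0,0,0,0,255,0,0,0,0,0,0,255])

```text
t: 5.35
tool_pos: [0.5713, -0.2015, 0.3006]
ee_rot: [1.57, 0.784, 0.147]
contact_force: [1.1, -0.5, -0.1]
finger_gap: -0.0003
```

```bash
python3 - <<'E'
from h import *
cv2.imwrite("pics/s3.png",snapshot("scene")["frame"][60:360,100:500])
print(get_obs()["tool_pos"])
E
```

```text
[ 0.5707712  -0.2015481   0.29999928]
```

View pics/s3.png

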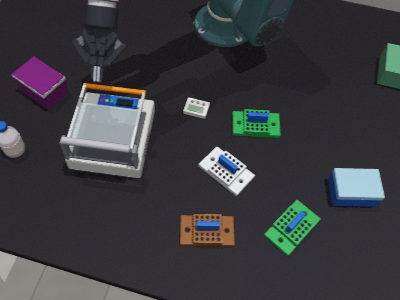

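```bash
python3 - <<'E'
from h import *
ims=[]
o=get_obs(); Rt=R.from_euler("xyz",o["ee_rot"]).as_matrix()
for nme in("scene","top"):
    s=snapshot(nme); w=cloud(s); im=s["frame"].copy()
    big=cv2.resize(im,None,fx=3,fy=3,interpolation=cv2.INTER_CUBIC)
    Ti=np.linalg.inv(s["pose"]); hinge=bath+.105*b+.132*up; c=[]
    for P,col in((o["tool_pos"],(0,0,255)),(o["tool_pos"]+.025*Rt[:,0],(0,255,0)),(hinge-.19*b,(255,0,255)),(hinge-.19*b+.088*l,(255,0,255)),(hinge,(255,255,0))):
        q=Ti[:3,:3]@P+Ti[:3,3]; u=s["mtx"]@q/q[2]; c.append(u[:2]); cv2.circle(big,(int(3*u[0]),int(3*u[1])),4,col,1)
    x,y=(3*c[0]).astype(int); ims.append(big[max(y-250,0):max(y-250,0)+500,x-200:x+200])
    hsv=cv2.cvtColor(im,cv2.COLOR_BGR2HSV).astype(int)
    m=(hsv[...,0]>8)&(hsv[...,0]<22)&(hsv[...,1]>170)&(hsv[...,2]>150)&(w[...,1]<0)&(w[...,2]>.08)
    print(nme,"bar",m.sum(),np.median(w[m],0) if m.any() else "")
    t=(abs(w-o["tool_pos"]).max(-1)<.05); print("pts near tcp",t.sum(),np.nanmedian(w[t],0))
cv2.imwrite("pics/c4.png",np.hstack(ims))
E
```

```text
scene bar 247 [ 0.46824297 -0.21267136  0.13788694]
pts near tcp 460 [ 0.54758758 -0.20213942  0.33415642]
top bar 137 [ 0.46017181 -0.17727623  0.13897308]
pts near tcp 347 [ 0.54435308 -0.20370465  0.33680742]
```

View pics/c4.png

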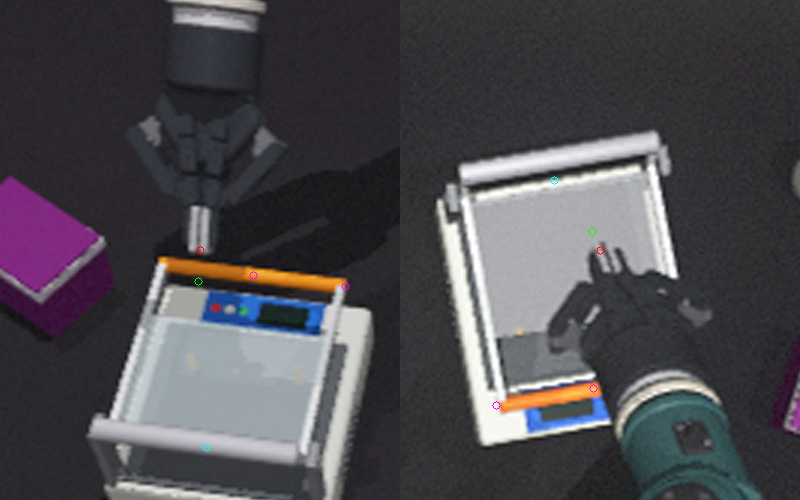

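```bash
python3 - <<'E'
from h import *
o=get_obs(); Rt=R.from_euler("xyz",o["ee_rot"]).as_matrix()
for nme in("scene","top"):
    s=snapshot(nme); w=cloud(s); q=(w-o["tool_pos"])@Rt
    m=(abs(q[...,1])<.04)&(abs(q[...,2])<.06)&(q[...,0]>-.12)&(q[...,0]<.05); q=q[m]
    print(nme,len(q))
    for a in np.arange(-.08,.04,.01):
        k=q[(q[:,0]>=a)&(q[:,0]<a+.01)]
        if len(k): print(a.round(3),len(k),np.percentile(k[:,1],[5,95]).round(3),np.percentile(k[:,2],[5,95]).round(3))
E
```

```text
scene 1481
-0.08 157 [-0.008  0.018] [-0.053  0.048]
-0.07 153 [-0.01   0.017] [-0.045  0.041]
-0.06 139 [-0.01   0.014] [-0.037  0.033]
-0.05 103 [-0.003  0.014] [-0.03   0.027]
-0.04 55 [-0.001  0.013] [-0.014  0.013]
-0.03 58 [-0.003  0.013] [-0.014  0.013]
-0.02 53 [-0.001  0.012] [-0.014  0.012]
-0.01 38 [-0.001  0.012] [-0.012  0.008]
-0.0 1 [-0.009 -0.009] [-0.007 -0.007]
top 1071
-0.08 120 [-0.002  0.018] [-0.049  0.048]
-0.07 95 [-0.009  0.017] [-0.043  0.042]
-0.06 144 [-0.009  0.014] [-0.033  0.032]
-0.05 75 [-0.005  0.014] [-0.027  0.024]
-0.04 27 [0.002 0.013] [-0.013  0.008]
-0.03 34 [0.002 0.012] [-0.014  0.011]
-0.02 40 [-0.003  0.013] [-0.014  0.011]
-0.01 18 [0.005 0.012] [-0.01   0.007]
```

The picture shows that I missed the bar. The red TCP mark at (200,250) sits at the visible fingertip end, so the fingertips are about 25 mm shorter than the stated geometry. I'll check whether the same offset shows in the start images and replan.

```bash
python3 - <<'E'
from h import *
P=np.array([.188,-.517,.234]); Rt=R.from_euler("xyz",[-.1105,1.5707,-1.3325]).as_matrix()
for nme in("scene","top"):
    w=cloud(dict(np.load(nme+"0.npz"))); q=(w-P)@Rt
    m=(abs(q[...,1])<.03)&(abs(q[...,2])<.07)&(q[...,0]>-.1)&(q[...,0]<.08); k=q[m]
    print(nme,len(k)); 
    if len(k): print(np.histogram(k[:,0],np.arange(-.1,.09,.01))[0], k[k[:,0]>-.05].min(0) if (k[:,0]>-.05).any() else '')
s=.5**.5; xt=s*b-s*up; n=s*b+s*up; Rt=tool(xt,-l)
hinge=bath+.105*b+.132*up
c=lambda th:hinge-.19*np.cos(th)*b+.19*np.sin(th)*up-.018*n+.02*xt
pre=c(0)-.005*n-.08*xt
print(pre,c(0)); plan((pre,Rt),(c(0)-.005*n,Rt))
E
```

```text
scene 628
[116 109 127 104  47  35  37  30  22   1   0   0   0   0   0   0   0   0] [-0.04951633 -0.0130931  -0.06095407]
top 361
[62 45 70 72 39 15 21 23 13  1  0  0  0  0  0  0  0  0] [-0.04885495 -0.0011399  -0.05908032]
[ 0.40785159 -0.22499065  0.15816295] [ 0.46731089 -0.21621046  0.10512994]
turn [-0.0004 -0.0001  0.0002] rows 1.0 | shift [-0.0319 -0.4313 -0.0015] rows 5.0
turn [0. 0. 0.] rows 0.0 | shift [ 0.16  0.   -0.  ] rows 2.0
```

Emit:
arm_command(increments=[-0.032,0,-0.0015,0,0,0,255,0,-0.086,0,0,0,0,255,0,-0.086,0,0,0,0,255,0,-0.086,0,0,0,0,255,0,-0.086,0,0,0,0,255,0,-0.087,0,0,0,0,255,0.04,0,0,0,0,0,255,0.04,0,0,0,0,0,255,0.04,0,0,0,0,0,255,0.04,0,0,0,0,0,255,-0.012,0.019,0,0,0,0,255,-0.013,0.019,0,0,0,0,255,-0.011,0.0155,0,0,0,0,255,-0.011,0.0155,0,0,0,0,255])

```text
t: 7.0
tool_pos: [0.4716, -0.2157, 0.1447]
ee_rot: [1.569, 0.785, 0.145]
contact_force: [-2.4, 0.9, -0.1]
finger_gap: 0.0
```

```bash
cat >> h.py <<'E'
def bar():
    for n in("scene","top"):
        s=snapshot(n); w=cloud(s); hsv=cv2.cvtColor(s["frame"],cv2.COLOR_BGR2HSV).astype(int)
        m=(hsv[...,0]>8)&(hsv[...,0]<22)&(hsv[...,1]>170)&(hsv[...,2]>150)&(w[...,1]<0)&(w[...,2]>.1)
        h=bath+.105*b; p=np.nanmedian(w[m],0) if m.any() else h*np.nan
        print(n,m.sum(),p.round(3),"theta~",np.arctan2(p[2]-.132,-(p-h)@b).round(2))
E
python3 - <<'E'
from h import *
print(get_obs()["tool_pos"],get_obs()["contact_force"]); bar()
E
```

```text
[ 0.47159736 -0.21571668  0.14472696] [-2.42231138  0.94093913 -0.14217274]
scene 273 [ 0.472 -0.217  0.176] theta~ 0.24
top 263 [ 0.471 -0.216  0.18 ] theta~ 0.26
```

The bar is on the fingers and rising (θ≈0.2). I'll carry on lifting.

Emit:
arm_command(increments=[-0.01,0.0165,0,0,0,0,255,-0.01,0.0165,0,0,0,0,255,-0.008,0.017,0,0,0,0,255,-0.008,0.017,0,0,0,0,255,-0.006,0.018,0,0,0,0,255,-0.006,0.018,0,0,0,0,255,-0.0045,0.0185,0,0,0,0,255,-0.0045,0.0185,0,0,0,0,255,-0.0025,0.019,0,0,0,0,255,-0.0025,0.019,0,0,0,0,255,-0.0005,0.019,0,0,0,0,255,-0.0005,0.019,0,0,0,0,255,0.001,0.019,0,0,0,0,255,0.0015,0.019,0,0,0,0,255,0.003,0.019,0,0,0,0,255,0.003,0.019,0,0,0,0,255,0.005,0.018,0,0,0,0,255,0.005,0.018,0,0,0,0,255,0.0065,0.018,0,0,0,0,255,0.007,0.018,0,0,0,0,255])

```text
t: 9.1
tool_pos: [0.5891, -0.1982, 0.2831]
ee_rot: [1.571, 0.785, 0.147]
contact_force: [0.4, -0.3, -0.1]
finger_gap: 0.0003
```

```bash
python3 - <<'E'
from h import *
print(get_obs()["tool_pos"],get_obs()["contact_force"]); bar()
E
```

```text
[ 0.58911276 -0.19821268  0.28312039] [ 0.37212916 -0.3157282  -0.07764304]
scene 380 [ 0.589 -0.199  0.315] theta~ 1.23
top 404 [ 0.592 -0.201  0.318] theta~ 1.24
```

Emit:
arm_command(increments=[-0.03,-0.03,0,0,0,0,255,-0.06,-0.06,0,0,0,0,255,-0.06,-0.06,0,0,0,0,120,-0.06,-0.06,0,0,0,0,120,0,0,0,0,0,0,120,0,0,0,0,0,0,120,0,0,0,0,0,0,120,0,0,0,0,0,0,120])

```text
t: 10.0
tool_pos: [0.4422, -0.2194, 0.2827]
ee_rot: [1.572, 0.785, 0.149]
contact_force: [-0.1, 0.1, 0.4]
finger_gap: 0.0451
```

```bash
cat >> h.py <<'E'
def az(d): return np.array([np.cos(np.radians(d)),np.sin(np.radians(d)),0])
def down(d): return tool(-up,az(d))
E
python3 - <<'E'
from h import *
o=get_obs();print(o["tool_pos"],o["contact_force"],o["finger_gap"],o["joint_positions"].round(2)); bar()
r=np.array([.5597,.1437,0]); p=o["tool_pos"]
plan((np.array([*r[:2],.2]),down(-25.5)),(np.array([*r[:2],.036]),down(-25.5)))
E
```

```text
[ 0.44221177 -0.21938032  0.28273279] [-0.13303117  0.1352019   0.36823525] 0.04512372893350699 [-1.03 -0.41  1.89  0.73  1.37  0.35]
scene 440 [ 0.699 -0.182  0.323] theta~ 1.8
top 423 [ 0.696 -0.184  0.323] theta~ 1.79
turn [-0.4418  0.1825 -0.3443] rows 9.0 | shift [ 0.1653  0.7564 -0.1004] rows 8.0
turn [0. 0. 0.] rows 0.0 | shift [0.328 0.    0.   ] rows 4.0
```

Emit:
arm_command(increments=[0,0,0,-0.0491,0.0203,-0.0383,120,0,0,0,-0.0491,0.0203,-0.0383,120,0,0,0,-0.0491,0.0203,-0.0383,120,0,0,0,-0.0491,0.0203,-0.0383,120,0,0,0,-0.0491,0.0203,-0.0383,120,0,0,0,-0.0491,0.0203,-0.0383,120,0,0,0,-0.0491,0.0203,-0.0383,120,0,0,0,-0.0491,0.0203,-0.0383,120,0,0,0,-0.0491,0.0203,-0.0383,120,0.0184,0.084,-0.0112,0,0,0,120,0.0184,0.084,-0.0112,0,0,0,120,0.0184,0.084,-0.0112,0,0,0,120,0.0184,0.084,-0.0112,0,0,0,120,0.0184,0.084,-0.0112,0,0,0,120,0.0184,0.084,-0.0112,0,0,0,120,0.0184,0.084,-0.0112,0,0,0,120,0.0184,0.084,-0.0112,0,0,0,120,0.0184,0.084,-0.0112,0,0,0,120,0,0,0,0,0,0,120])

```text
t: 12.0
tool_pos: [0.559, 0.1484, 0.1965]
ee_rot: [-2.9, 1.566, 2.944]
contact_force: [-0.6, -0.8, 0.1]
finger_gap: 0.0453
```

```bash
python3 - <<'E'
from h import *
o=get_obs();print(o["tool_pos"],o["joint_positions"].round(2),o["finger_gap"])
r=np.array([.5597,.1437,0])
plan((np.array([*r[:2],.2]),down(-25.5)),(np.array([*r[:2],.036]),down(-25.5)))
Rt=R.from_euler("xyz",o["ee_rot"]).as_matrix()
for nme in("scene","top"):
    s=snapshot(nme); w=cloud(s); q=(w-o["tool_pos"])@Rt
    m=(abs(q[...,1])<.03)&(abs(q[...,2])<.06)&(q[...,0]>-.05)&(q[...,0]<.03); k=q[m]
    print(nme,len(k),"tip max",k[:,0].max().round(4),"z ext",np.percentile(k[k[:,0]>-.03,2],[2,98]).round(4),"y",np.percentile(k[k[:,0]>-.03,1],[2,98]).round(4))
    if nme=="scene": cv2.imwrite("pics/g5.png",cv2.resize(s["frame"][100:340,200:520],(640,480)))
E
```

```text
[0.55901388 0.14841903 0.19649156] [0.16 0.16 1.36 0.   1.62 0.6 ] 0.045300380399335385
turn [ 0.0029 -0.0023  0.0006] rows 1.0 | shift [-0.007  -0.0079  0.0053] rows 1.0
turn [0. 0. 0.] rows 0.0 | shift [0.328 0.    0.   ] rows 4.0
scene 109 tip max 0.0017 z ext [-0.0302  0.035 ] y [-0.0031  0.0106]
top 8 tip max -0.0024 z ext [-0.0293 -0.0237] y [-0.0133 -0.0124]
```

View pics/g5.png

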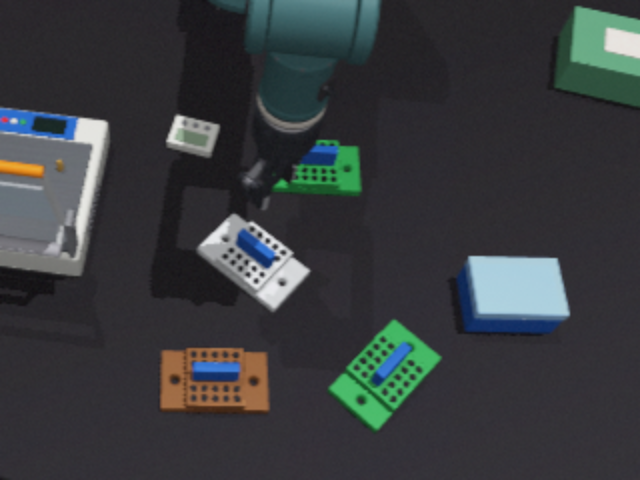

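The view shows the gripper above the aluminium rack (rib at 255,250). I'll descend, close and re-measure.

Emit:
arm_command(increments=[-0.007,-0.008,0.0053,0.0029,-0.0023,0.0006,120,0.07,0,0,0,0,0,120,0.07,0,0,0,0,0,120,0.07,0,0,0,0,0,120,0.03,0,0,0,0,0,120,0.03,0,0,0,0,0,120,0.03,0,0,0,0,0,120,0.014,0,0,0,0,0,120,0.014,0,0,0,0,0,120,0,0,0,0,0,0,120,0,0,0,0,0,0,120])

```text
t: 13.2
tool_pos: [0.5612, 0.1376, 0.0398]
ee_rot: [0.14, 1.565, -0.312]
contact_force: [-0.2, -0.2, -0.2]
finger_gap: 0.0449
```

```bash
python3 - <<'E'
from h import *
o=get_obs();print(o["tool_pos"],o["contact_force"],o["finger_gap"])
plan((np.array([.5597,.1437,.036]),down(-25.5)))
E
```

```text
[0.56120919 0.1376444  0.03977822] [-0.18483987 -0.22279523 -0.21688189] 0.04492930149996527
turn [-0.0037  0.0028 -0.0004] rows 1.0 | shift [ 0.0076  0.0096 -0.0079] rows 1.0
```

Emit:
arm_command(increments=[0.0076,0.0096,-0.0079,-0.0037,0.0028,-0.0004,120,0,0,0,0,0,0,120,0,0,0,0,0,0,120])

```text
t: 13.5
tool_pos: [0.5593, 0.1438, 0.0355]
ee_rot: [-2.521, 1.57, -2.966]
contact_force: [-1.2, -0.1, -0.9]
finger_gap: 0.0453
```

```bash
python3 - <<'E'
from h import *
o=get_obs();print(o["tool_pos"],o["contact_force"],o["finger_gap"])
plan((np.array([.5597,.1437,.036]),down(-25.5)))
E
```

```text
[0.55933476 0.1438346  0.03545496] [-1.23744797 -0.14367484 -0.90608874] 0.045271898099062055
turn [ 0.0002 -0.0004  0.0003] rows 1.0 | shift [-0.0011  0.0001  0.0008] rows 1.0
```

Emit:
arm_command(increments=[0,0,0,0,0,0,255,0,0,0,0,0,0,255,0,0,0,0,0,0,255,0,0,0,0,0,0,255,0,0,0,0,0,0,255,0,0,0,0,0,0,255,-0.01,0,0,0,0,0,255,-0.02,0,0,0,0,0,255,-0.04,0,0,0,0,0,255,-0.05,0,0,0,0,0,255,-0.05,0,0,0,0,0,255,-0.05,0,0,0,0,0,255,-0.04,0,0,0,0,0,255,-0.04,0,0,0,0,0,255,0,0,0,0,0,0,255,0,0,0,0,0,0,255])

```text
t: 15.1
tool_pos: [0.5591, 0.1436, 0.185]
ee_rot: [-2.67, 1.569, -3.115]
contact_force: [0.9, -0.1, -5.3]
finger_gap: 0.013
```

```bash
cat >> h.py <<'E'
def rack(save=None):
    "rack pose in tool frame & world from the plate/block top points, seen by both cameras"
    o=get_obs(); tp=o["tool_pos"]; Rt=R.from_euler("xyz",o["ee_rot"]).as_matrix()
    for n in("scene","top"):
        s=snapshot(n); w=cloud(s); hsv=cv2.cvtColor(s["frame"],cv2.COLOR_BGR2HSV).astype(int)
        if save: cv2.imwrite(f"pics/{save}_{n}.png",s["frame"])
        q=w-tp
        m=(np.hypot(q[...,0],q[...,1])<.095)&(q[...,2]>-.045)&(q[...,2]<.0)&(hsv[...,1]<60)&(hsv[...,2]>120)
        p=w[m]; 
        if len(p)<30: print(n,"few",len(p)); continue
        r=cv2.minAreaRect((p[:,:2]*1000).astype(np.float32))
        pl=p[np.hypot(*(p-tp)[:,:2].T)>.05]; A=np.c_[pl[:,:2]-tp[:2],np.ones(len(pl))]
        c=np.linalg.lstsq(A,pl[:,2],rcond=None)[0]
        print(n,len(p),"rect",np.round(r[0],1),np.round(r[1],1),round(r[2],1),"minus tcp",(np.array(r[0])-tp[:2]*1000).round(1),"plate top z",np.median(pl[:,2]).round(4),"tilt",c[:2].round(3))
E
python3 - <<'E'
from h import *
o=get_obs();print(o["tool_pos"],o["ee_rot"],o["contact_force"],o["moment"],o["finger_gap"])
rack("l6"); bar()
seat=bath-.02*b
plan((np.array([*seat[:2],.19]),down(8.4)))
E
```

```text
[0.55905904 0.14364495 0.18495253] [-2.67013083  1.56886217 -3.11516857] [ 0.88371755 -0.05153009 -5.25873275] [ 0.04354887 -0.03565164 -0.03662621] 0.013018584995388079
scene 965 rect [558.7 144. ] [141.6  83.2] 64.6 minus tcp [-0.4  0.4] plate top z 0.1636 tilt [-0.01   0.003]
top 377 rect [553.2 136.2] [122.2  79. ] 65.1 minus tcp [-5.9 -7.5] plate top z 0.1626 tilt [0.028 0.055]
scene 443 [ 0.699 -0.182  0.323] theta~ 1.8
top 409 [ 0.696 -0.184  0.323] theta~ 1.79
turn [-0.2826 -0.0024  0.0007] rows 4.0 | shift [-0.0136 -0.685  -0.1582] rows 8.0
```

Emit:
arm_command(increments=[0,0,0,-0.0566,-0.0005,0.0001,255,0,0,0,-0.0566,-0.0005,0.0001,255,0,0,0,-0.0566,-0.0005,0.0001,255,0,0,0,-0.0566,-0.0005,0.0001,255,0,0,0,-0.0566,-0.0005,0.0001,255,-0.001,-0.03,-0.007,0,0,0,255,-0.001,-0.05,-0.0116,0,0,0,255,-0.001,-0.055,-0.0127,0,0,0,255,-0.001,-0.055,-0.0127,0,0,0,255,-0.001,-0.055,-0.0127,0,0,0,255,-0.001,-0.055,-0.0127,0,0,0,255,-0.001,-0.055,-0.0127,0,0,0,255,-0.001,-0.055,-0.0127,0,0,0,255,-0.001,-0.055,-0.0127,0,0,0,255,-0.001,-0.055,-0.0127,0,0,0,255,-0.001,-0.055,-0.0127,0,0,0,255,-0.001,-0.055,-0.0127,0,0,0,255,0,-0.035,-0.008,0,0,0,255,0,-0.02,-0.0045,0,0,0,255,0,0,0,0,0,0,255])

```text
t: 17.3
tool_pos: [0.5311, -0.2079, 0.1907]
ee_rot: [0.03, 1.568, 0.175]
contact_force: [0.6, 0.4, -4.0]
finger_gap: 0.0129
```

Emit:
arm_command(increments=[0,0,0,0,0,0,255,0,0,0,0,0,0,255,0,0,0,0,0,0,255])

```text
t: 17.6
tool_pos: [0.5318, -0.2057, 0.1912]
ee_rot: [-0.04, 1.567, 0.109]
contact_force: [-0.3, 0.3, -3.4]
finger_gap: 0.0129
```

```bash
python3 - <<'E'
from h import *
o=get_obs();print(o["tool_pos"],o["joint_positions"].round(2),o["contact_force"],o["moment"],o["finger_gap"])
rack("h7")
seat=bath-.02*b; print(seat)
plan((np.array([*seat[:2],.185]),down(8.4)))
S={}
for n in("scene","top"):
    s=snapshot(n); w=cloud(s); hsv=cv2.cvtColor(s["frame"],cv2.COLOR_BGR2HSV).astype(int)
    # deck white body + pins by colour
    m=(hsv[...,1]<50)&(hsv[...,2]>120)&(w[...,2]>.045)&(w[...,2]<.07)&(w[...,1]<-.05)&(w[...,1]>-.34)&(w[...,0]>.35)&(w[...,0]<.75)
    r=cv2.minAreaRect((w[m][:,:2]*1000).astype(np.float32)); print(n,"body",np.round(r[0],1),np.round(r[1],1),round(r[2],1))
    m=(hsv[...,0]>10)&(hsv[...,0]<32)&(hsv[...,1]>70)&(w[...,2]>.055)&(w[...,2]<.1)&(abs(w[...,0]-.53)<.06)&(abs(w[...,1]+.207)<.1)
    nn,lab,st,ce=cv2.connectedComponentsWithStats(m.astype(np.uint8))
    for i in range(1,nn): print("pin",st[i],np.median(w[lab==i],0).round(4))
a=cv2.imread("pics/h7_scene.png");cv2.imwrite("pics/h7c.png",cv2.resize(a[110:310,120:380],(780,600),interpolation=cv2.INTER_CUBIC))
E
```

```text
[ 0.53179899 -0.2057187   0.19122612] [-0.47  0.14  1.4   0.    1.6  -0.62] [-0.31910253  0.32989055 -3.42667091] [ 0.03748661 -0.02619164 -0.03864317] 0.012863874319685156
scene 985 rect [ 531.2 -204.5] [ 84.5 140.8] 8.6 minus tcp [-0.6  1.2] plate top z 0.1697 tilt [-0.019  0.002]
top 409 rect [ 529.5 -197.7] [ 79.9 127.5] 8.6 minus tcp [-2.3  8.1] plate top z 0.1703 tilt [ 0.018 -0.019]
[ 0.53021455 -0.20692166  0.        ]
turn [0.001  0.002  0.0002] rows 1.0 | shift [ 0.0126 -0.0014 -0.0034] rows 1.0
scene body [ 551.8 -203.9] [241.2 209.7] 8.4
pin [192 175   6   5  15] [ 0.5372 -0.258   0.0735]
pin [180 177   1   1   1] [ 0.5402 -0.3045  0.0581]
pin [188 178   2   1   2] [ 0.5378 -0.2785  0.0608]
pin [204 180   2   1   2] [ 0.5311 -0.2316  0.0613]
pin [212 181   1   1   1] [ 0.528  -0.2097  0.0612]
pin [228 180   4   6  20] [ 0.5247 -0.1562  0.0702]
pin [220 182   2   1   2] [ 0.5231 -0.1856  0.0596]
pin [184 184   1   1   1] [ 0.5603 -0.2834  0.0597]
pin [190 185   3   1   3] [ 0.558  -0.2626  0.0604]
pin [198 186   1   1   1] [ 0.5545 -0.2427  0.0589]
pin [207 187   2   1   2] [ 0.5511 -0.2146  0.0614]
pin [214 188   3   1   3] [ 0.5481 -0.1928  0.0615]
top body [ 548.  -203.3] [235.3 208. ] 8.1
```

View pics/h7c.png

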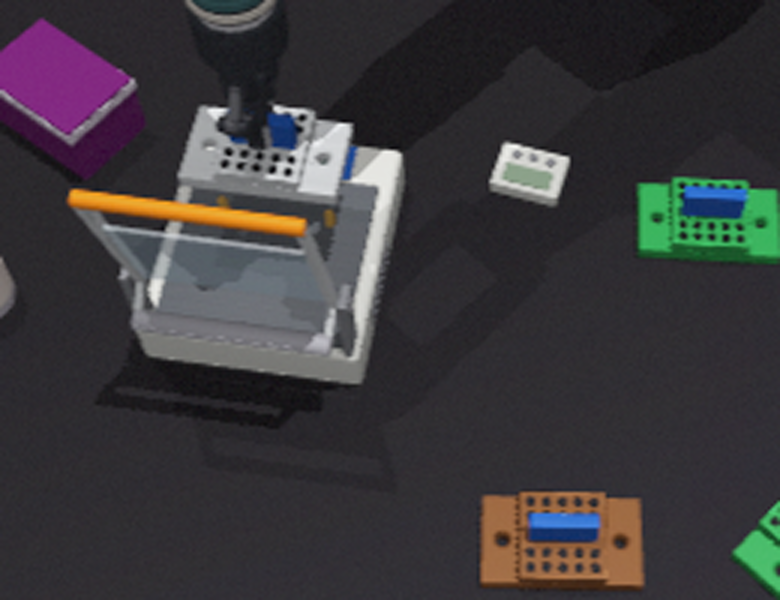

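The picture shows the rack held level over the deck, with the pins visible at crop (222,203) and (329,217). I'll refine the pin position by projecting a cylinder model.

```bash
python3 - <<'E'
from h import *
from scipy.optimize import least_squares
fr=[snapshot("scene") for _ in range(4)]; s=fr[0]
im=np.mean([f["frame"].astype(float) for f in fr],0)
Ti=np.linalg.inv(s["pose"]); K=s["mtx"]
def proj(P): q=P@Ti[:3,:3].T+Ti[:3,3]; u=q@K.T; return u[:,:2]/u[:,2:]
t=np.linspace(0,2*np.pi,24)
cyl=np.concatenate([np.c_[r*np.cos(t),r*np.sin(t),0*t+z] for r,z in((.005,.06),(.005,.076),(.002,.082))])
def cent(xy):
    h=cv2.convexHull((proj(cyl+[*xy,0])*64).astype(np.float32)); m=cv2.moments(h); return np.array([m["m10"]/m["m00"],m["m01"]/m["m00"]])/64
seat=(bath-.02*b)[:2]; yel=(im[...,2]+im[...,1])/2-im[...,0]   # brass: red+green over blue
res=[]
for sg in(1,-1):
    xy=seat+sg*.052*l[:2]; c=cent(xy); x0,y0=np.round(c).astype(int)
    W=yel[y0-8:y0+9,x0-8:x0+9]; W=W-np.median(W); 
    W=np.where(W>.35*W.max(),W,0); lab=cv2.connectedComponents((W>0).astype(np.uint8))[1]; k=lab[np.unravel_index(W.argmax(),W.shape)]; W=W*(lab==k)
    v,u=np.indices(W.shape); o=np.array([(W*u).sum(),(W*v).sum()])/W.sum()+[x0-8,y0-8]
    f=least_squares(lambda p:cent(p)-o,xy,diff_step=1e-3).x; res.append(f)
    print(sg,"pred px",c.round(2),"obs px",o.round(2),(W>0).sum(),"pin",f.round(4),"expected",xy.round(4))
d=res[0]-res[1]; print("mid",np.mean(res,0).round(4),"yaw",np.degrees(np.arctan2(-d[0],d[1])).round(2),"sep",np.linalg.norm(d).round(4),"seat",seat)
rack(); rack()
o=get_obs();print(o["tool_pos"]); plan((np.array([*seat,.185]),down(8.4)))
E
```

```text
1 pred px [230.13 182.73] obs px [229.45 182.32] 21 pin [ 0.5219 -0.1578] expected [ 0.5226 -0.1555]
-1 pred px [194.6  178.21] obs px [194.99 181.81] 113 pin [ 0.549  -0.2527] expected [ 0.5378 -0.2584]
mid [ 0.5354 -0.2052] yaw 15.97 sep 0.0986 seat [ 0.53021455 -0.20692166]
scene 996 rect [ 530.5 -205.4] [ 84.2 140.8] 8.5 minus tcp [-1.1  1.3] plate top z 0.1696 tilt [-0.024  0.002]
top 416 rect [ 529.4 -199.4] [ 80.  129.2] 8.6 minus tcp [-2.2  7.3] plate top z 0.1706 tilt [ 0.02 -0.03]
scene 991 rect [ 531.1 -206.2] [ 86.5 141.2] 8.3 minus tcp [-0.5  0.7] plate top z 0.1694 tilt [-0.017 -0.001]
top 417 rect [ 529.1 -199.5] [ 79.5 129.2] 8.1 minus tcp [-2.5  7.4] plate top z 0.1703 tilt [ 0.039 -0.014]
[ 0.53156599 -0.20691391  0.19113711]
turn [0.0004 0.0019 0.0002] rows 1.0 | shift [ 0.0123  0.0004 -0.0027] rows 1.0
```

```bash
python3 - <<'E'
from h import *
from scipy.optimize import least_squares
fr=[snapshot("scene") for _ in range(4)]; s=fr[0]
im=np.mean([f["frame"].astype(float) for f in fr],0)
Ti=np.linalg.inv(s["pose"]); K=s["mtx"]
def proj(P): q=P@Ti[:3,:3].T+Ti[:3,3]; u=q@K.T; return u[:,:2]/u[:,2:]
seat=(bath-.02*b)[:2]; yel=(im[...,2]+im[...,1])/2-im[...,0]
t=np.linspace(0,2*np.pi,24)
cyl=np.concatenate([np.c_[r*np.cos(t),r*np.sin(t),0*t+z] for r,z in((.005,.06),(.005,.076),(.002,.082))])
for dx in(0,):
  for sg in(1,-1):
    P=cyl+[*(seat+sg*.052*l[:2]),0]; h=proj(P); x0,y0=np.round(h.mean(0)).astype(int)
    print(sg,"win origin",x0-6,y0-7,"model x",h[:,0].min().round(1),h[:,0].max().round(1),"y",h[:,1].min().round(1),h[:,1].max().round(1))
    print(yel[y0-7:y0+8,x0-6:x0+7].round().astype(int))
E
```

```text
1 win origin 224 175 model x 228.2 232.1 y 179.5 185.8
[[ -3  -2  -2  -2  -3  -2  -3  -3  -5  -8  -9  -9  -9]
 [ -3  -3  -2  -2  -2  -2  -2  -3  -5  -8  -8  -8  -8]
 [ -6  -4  -4  -4  -4  -3  -3  -4  -5  -7  -9  -8 -10]
 [ -5  -5  -5  -4  -4  -4  -4  -5  -6  -8  -8  -8  -7]
 [ -4  -4  -5  -6  -6   4   5  -5  -6  -6  -6  -6  -6]
 [ -5  -4  -4  -4  32  61  44   7  -5  -6  -7  -6  -6]
 [ -4  -5  -4   8  42  62  60  29  -6  -7  -7  -6  -6]
 [ -5  -5  -5   2  36  61  60  36   0  -7  -6  -6  -6]
 [ -4  -4  -5  -5  29  60  58  36   3  -6  -6  -7  -8]
 [ -6  -7  -6  -5  29  58  59  36  -1  -8  -8  -8  -8]
 [ -7  -7  -6  -4  13  36  36   6  -6  -7  -6  -7  -7]
 [ -7  -8  -6  -5  -3  -2  -2  -6  -8  -8  -7  -8  -8]
 [ -6  -6  -5  -5  -4  -4  -6  -8  -7  -7  -6  -7  -7]
 [ -5  -4  -3  -4  -4  -4  -3  -6  -8  -8  -8  -6  -6]
 [ -2  -4  -4  -4  -4  -5  -4  -6  -5  -6  -6  -7  -8]]
-1 win origin 188 170 model x 192.5 196.8 y 175.0 181.3
[[ -2  -3  -3  -3  -2  -2  -2  -3  -3  -3  -3  -2  -3]
 [ -3  -3  -3  -2  -3  -3  -2  -3  -3  -2  -3  -3  -2]
 [ -4  -3  -2  -3  -3  -3  -2  -3  -2  -2  -2  -2  -3]
 [ -4  -4  -5  -4  -3  -3  -4  -3  -4  -2  -2  -3  -3]
 [ -5  -6  -4  -5  -4  -5  -5  -5  -4  -4  -5  -3  -4]
 [ -6  -6  -5  -5   6  33  29   2  -5  -4  -4  -4  -5]
 [ -5  -4  -6  -6  28  62  58  36   8  -4  -5  -5  -4]
 [ -6  -6  -5  -4  28  61  60  41  10  -4  -5  -6  -5]
 [ 50  23   4  -6  17  50  60  54  25  -4  -5  -5  -4]
 [160 158 158 157 148 132 120 102  68  24   4  -4  -4]
 [151 152 155 158 160 161 161 162 161 160 158 158 141]
 [155 156 153 151 148 150 150 150 150 153 155 159 160]
 [155 157 159 159 158 157 157 157 154 152 152 150 148]
 [134 139 144 146 147 150 153 154 156 158 158 156 157]
 [ 82  99 105 111 115 120 124 131 137 139 143 147 148]]
```

Emit:
arm_command(increments=[0.03,-0.0025,-0.003,0.0004,0.0019,0.0002,255,0.04,0,0,0,0,0,255,0.03,0,0,0,0,0,255,0.02,0,0,0,0,0,255,0.01,0,0,0,0,0,255,0,0,0,0,0,0,255,0,0,0,0,0,0,255])

```text
t: 19.1
tool_pos: [0.5308, -0.2085, 0.1269]
ee_rot: [-0.681, 1.569, -0.534]
contact_force: [0.4, 0.0, -3.1]
finger_gap: 0.0132
```

```bash
python3 - <<'E'
from h import *
o=get_obs();print(o["tool_pos"],o["contact_force"],o["moment"])
rack("p8"); plan((np.array([.5302,-.208,.125]),down(8.4)))
a=cv2.imread("pics/p8_scene.png");cv2.imwrite("pics/p8c.png",cv2.resize(a[130:230,150:283],(798,600),interpolation=cv2.INTER_CUBIC))
E
```

```text
[ 0.53079957 -0.2085255   0.12685206] [ 0.35864503  0.02728578 -3.11447576] [ 0.00556296 -0.07236467 -0.00252605]
scene 696 rect [ 528.6 -207.2] [ 83.9 140.7] 8.6 minus tcp [-2.2  1.3] plate top z 0.1051 tilt [-0.017 -0.004]
top 363 rect [ 528.5 -199.8] [ 80.3 125.7] 8.4 minus tcp [-2.3  8.7] plate top z 0.106 tilt [ 0.019 -0.034]
turn [0.     0.0009 0.0007] rows 1.0 | shift [ 0.0048  0.0015 -0.0014] rows 1.0
```

View pics/p8c.png

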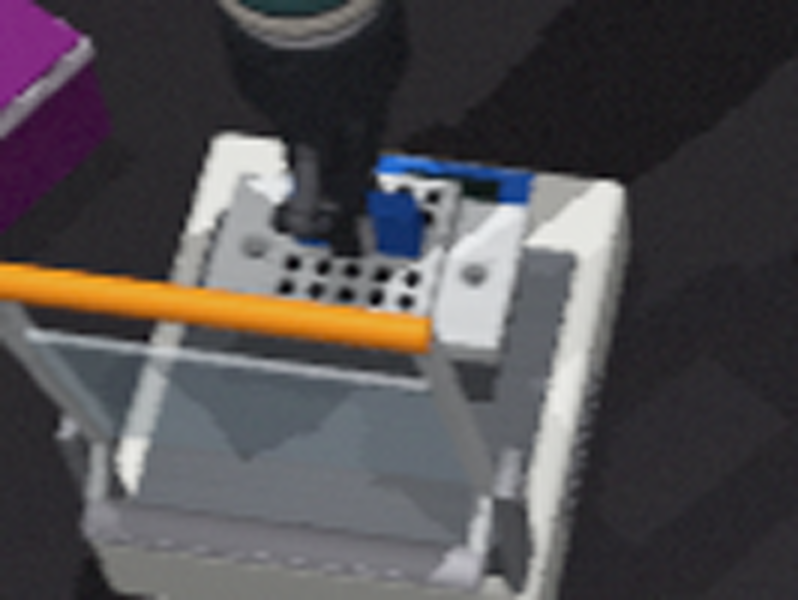

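Emit:
arm_command(increments=[0.005,0,0,0,0,0,255,0.005,0,0,0,0,0,255,0.005,0,0,0,0,0,255,0.005,0,0,0,0,0,255,0.005,0,0,0,0,0,255,0,0,0,0,0,0,255,0,0,0,0,0,0,255])

```text
t: 19.9
tool_pos: [0.5303, -0.2083, 0.1135]
ee_rot: [2.756, 1.571, 2.903]
contact_force: [-0.1, 0.1, -3.7]
finger_gap: 0.0128
```

Emit:
arm_command(increments=[0.004,0,0,0,0,0,255,0.004,0,0,0,0,0,255,0.004,0,0,0,0,0,255,0,0,0,0,0,0,255])

```text
t: 20.3
tool_pos: [0.5304, -0.2083, 0.1073]
ee_rot: [1.73, 1.571, 1.877]
contact_force: [0.9, 0.5, -3.8]
finger_gap: 0.0133
```

Emit:
arm_command(increments=[0.004,0,0,0,0,0,255,0.004,0,0,0,0,0,255,0.004,0,0,0,0,0,255,0.004,0,0,0,0,0,255,0,0,0,0,0,0,255,0,0,0,0,0,0,255])

```text
t: 20.9
tool_pos: [0.5304, -0.2083, 0.0995]
ee_rot: [2.401, 1.571, 2.547]
contact_force: [-0.8, 0.8, -3.8]
finger_gap: 0.013
```

Emit:
arm_command(increments=[0.002,0,0,0,0,0,255,0.002,0,0,0,0,0,255,0.002,0,0,0,0,0,255,0,0,0,0,0,0,255])

```text
t: 21.3
tool_pos: [0.5304, -0.2083, 0.0965]
ee_rot: [0.403, 1.571, 0.55]
contact_force: [1.0, 1.2, -5.1]
finger_gap: 0.0129
```

```bash
python3 - <<'E'
from h import *
o=get_obs();print(o["tool_pos"],o["contact_force"],o["moment"])
rack()
E
```

```text
[ 0.53035676 -0.20827787  0.09653891] [ 1.00119926  1.19454763 -5.1258544 ] [-0.00383285 -0.13012816 -0.04199474]
scene 729 rect [ 519.  -207.4] [172.9 171.7] 47.9 minus tcp [-11.4   0.8] plate top z 0.0739 tilt [ 0.041 -0.003]
top 692 rect [ 521.3 -187.5] [182.5 143.3] 31.0 minus tcp [-9.  20.7] plate top z 0.0629 tilt [-0.    0.05]
```

Almost flush, and the load has not been taken up by the deck yet. I'll take a few half-millimetre steps until the force falls off.

Emit:
arm_command(increments=[0.001,0,0,0,0,0,255,0.001,0,0,0,0,0,255,0,0,0,0,0,0,255])

```text
t: 21.7
tool_pos: [0.5304, -0.2083, 0.0958]
ee_rot: [-0.628, 1.571, -0.481]
contact_force: [1.1, 0.9, -2.6]
finger_gap: 0.0132
```

Emit:
arm_command(increments=[0.001,0,0,0,0,0,255,0,0,0,0,0,0,255])

```text
t: 21.9
tool_pos: [0.5304, -0.2083, 0.0958]
ee_rot: [-0.767, 1.57, -0.62]
contact_force: [0.0, 1.5, 0.2]
finger_gap: 0.0127
```

Contact: the deck now carries the weight at TCP z 0.0958, as expected. Release and retreat.

Emit:
arm_command(increments=[0,0,0,0,0,0,150,0,0,0,0,0,0,120,0,0,0,0,0,0,120,0,0,0,0,0,0,120,-0.01,0,0,0,0,0,120,-0.03,0,0,0,0,0,120,-0.05,0,0,0,0,0,120,-0.06,0,0,0,0,0,120,-0.06,0,0,0,0,0,120,0,0.05,-0.08,0,0,0,120,0,0.05,-0.08,0,0,0,120,0,0.05,-0.08,0,0,0,120,0,0.05,-0.08,0,0,0,120,0,0,0,0,0,0,120,0,0,0,0,0,0,120])

```text
t: 23.4
tool_pos: [0.3575, -0.1328, 0.2019]
ee_rot: [-0.656, 1.566, -0.509]
contact_force: [-0.3, 0.2, -0.1]
finger_gap: 0.0454
```

```bash
python3 - <<'E'
from h import *
o=get_obs();print(o["t"],o["tool_pos"],o["contact_force"],o["finger_gap"]); bar()
for n in("scene","top"):
    s=snapshot(n); w=cloud(s); f=s["frame"]; hsv=cv2.cvtColor(f,cv2.COLOR_BGR2HSV).astype(int)
    q=(w-(bath-.02*b)); X=q@b; Y=q@l; Z=w[...,2]
    pl=(abs(X)<.035)&(abs(Y)>.042)&(abs(Y)<.065)&(hsv[...,2]>100)&(Z<.1)&(Z>.055)
    c=np.linalg.lstsq(np.c_[X[pl],Y[pl],np.ones(pl.sum())],Z[pl],rcond=None)[0]
    dk=(abs(X)<.05)&(abs(Y)>.078)&(abs(Y)<.088)&(Z<.07)&(Z>.05)
    print(n,"plate z",[np.median(Z[pl&(Y*g>0)]).round(4) for g in(1,-1)],"tilt",c[:2].round(3),"deck",np.nanmedian(Z[dk]).round(4))
    m=(abs(X)<.06)&(abs(Y)<.09)&(Z>.067)&(Z<.098)&(hsv[...,1]<60)&(hsv[...,2]>100)
    r=cv2.minAreaRect((np.c_[X[m],Y[m]]*1000).astype(np.float32)); print("rect in seat frame",np.round(r[0],1),np.round(r[1],1),round(r[2],1))
    cv2.imwrite(f"pics/f9{n}.png",f)
a=cv2.imread("pics/f9scene.png")[100:300,130:330];d=cv2.imread("pics/f9top.png")[120:320,260:460]
cv2.imwrite("pics/f9.png",cv2.resize(np.hstack([a,d]),(800,400),interpolation=cv2.INTER_CUBIC))
E
```

```text
23.4 [ 0.35745465 -0.13275279  0.20185656] [-0.317724    0.22090308 -0.05028858] 0.04541309155994932
scene 435 [ 0.699 -0.184  0.323] theta~ 1.8
top 418 [ 0.696 -0.184  0.323] theta~ 1.79
scene plate z [np.float64(0.0748), np.float64(0.0743)] tilt [ 0.001 -0.001] deck 0.0607
rect in seat frame [-0.7 -0.1] [ 83.7 141.3] 1.4
top plate z [np.float64(0.0747), np.float64(0.075)] tilt [ 0.006 -0.001] deck 0.0612
rect in seat frame [5.4 1.8] [174.8 108.2] 89.8
```

View pics/f9.png

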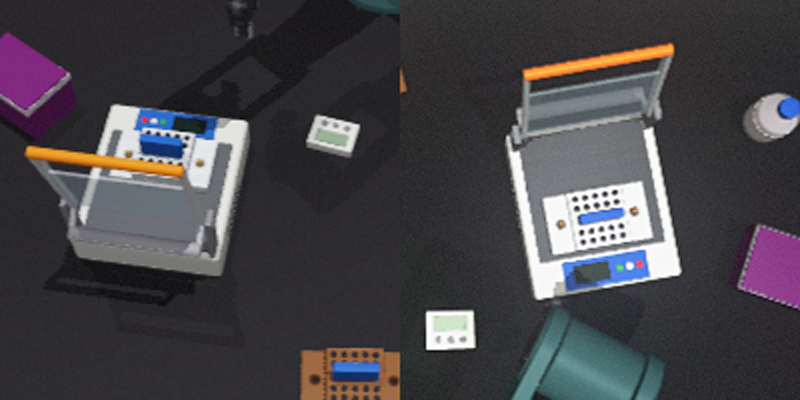

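The final view shows the rack flush on the deck, with both brass pins in its holes (right half at 561,224 and 635,211). The cover is open and the gripper is clear. I'm handing in now.

```bash
python3 -c "
from cell import *
print(job_done())"
```

```text
the job is handed in; nothing more can be done
None
```

The cover is open and resting by itself, and the aluminium rack is seated flush over both pins and released. I handed the job in at about 23.5 s; `job_done` gives no verdict, so the result rests on my own last checks.

**What I did:** I lifted the cover's bar on the closed fingers until it passed its balance point and swung to its stop. I then gripped the rack by its blue rib, lowered it over the pins in small steps until the deck took its weight, let go and backed off.

**Last checks that passed:**
- **Cover:** about 1.8 rad in both cameras.
- **Rack height and tilt:** the plate top is 14 mm above the deck within 1 mm, and the tilt is at most 0.006 rad.
- **Rack position:** the scene camera puts its centre about 0.7 mm from the seat and its turn at about 1.4° (0.02 rad), inside the 0.08 rad limit. Both pins show in the holes.
- **Robot:** it touches nothing. The bystanders visible in the last picture (timer, kit box, bottle) look unmoved; I took no numbers for these, and the tip box was outside that crop.

**What failed or disagreed:**
- **First cover lift missed the bar:** the fingertips are at the reported TCP, not 25 mm ahead of it as stated. I corrected for this and the second try worked.
- **Top-camera check of the seated rack was unusable:** its rectangle fit gave an impossible size (175 × 108 mm), so I disregarded it. Its height and tilt readings agreed with the scene camera.
- **Pin fit before lowering:** one of the two pins could not be fitted, and the other came out about 2 mm from the position I had worked out. I shifted the target about 1 mm; the rack then went down with no noticeable resistance.

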